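Set a marking stand's scriber to a block's height

ROBOT

A 6-joint arm with a two-finger parallel gripper is mounted at the origin on a cart in front of the work surface, level with it; the furniture and walls round the work are solid. World frame = base frame: x ahead of the robot, y to its left, z up, the work surface at z = 0. Lengths are in mm, angles in rad, forces in N, time in s.
With the tool pointing down it reaches from about 275 to 825 mm from the base axis. Payload 4.9 kg.
Tool frame: the origin (TCP) lies at the very end of the fingers, on their centre line; the grasp point (between the pads) lies 19 mm behind it; z points along the fingers, y is the direction in which the jaws open and shut (so a half turn about z gives the same grasp; the last joint's range is limited). The gripper opens to 85 mm and grips with 20 to 120 N. Pads are 22 mm wide; open, the fingers measure 114 mm over their backs; the gripper's body (76 mm by 85 mm) begins 54 mm behind the grasp point. The pads swing forward as they close: fully open they stand 13 mm farther back than shut.
Start: joints at [1.078, 0.326, -0.193, 1.052, 0, 1.437], TCP at [193.128, 514.995, 231.281] pointing down, gripper open.
Joint ranges: [-2.65, 2.65], [-0.97, 1.79], [-1.3, 1.35], [-1.93, 2.1], [-1.47, 1.37], [-3.14, 3.14]. Speed limits (rad/s): [2.57, 2.57, 3.14, 3.14, 3.14, 3.14].

INTERFACE

Orientations are given as [roll, pitch, yaw] about the fixed x, y, z axes, in that order (R = Rz(yaw) Ry(pitch) Rx(roll)).
In Python, from bench import bot, solve_ik, imaging gives the robot as it stands. Calls block until the motion is done:
- bot.move_ptp(position, orientation): joint-space move of the TCP to a pose.
- bot.movel(position, rot=None, max_speed=150, threshold=None): straight line of the TCP; rot=None keeps the orientation; max_speed is the mean speed in mm/s. With threshold (N) it stops when the force on the tool has changed by that much, and returns True; else False.
- bot.move_j(angles): joint-space move.
- bot.grip(opening, effort=None): opening from 0.0 (shut) to 1.0 (fully open); effort is the grip in N (None keeps the last); returns when the fingers have stopped.
- bot.dwell(seconds).
- solve_ik(position, orientation): joint angles nearest the present ones, or None.
- bot.get_state(): the state.
- imaging.capture(name): name is "side" or "top"; returns the picture (400x640x3 uint8, blue, green, red); there is no depth.
- imaging.camera_model(name): a dict with "K" (3x3 intrinsics, pixels), "position" and "rotation" of the camera in the world. Camera axes: x right, y up, looking along -z (the intrinsics and any distortion apply to the point x, -y, -z); pixel columns grow to the right and rows downward; lengths in mm; the calibration is good to about 2 mm. A picture is of the moment at which its call begins. camera_model takes no time and is no camera call.
A pose or a line that the arm cannot do raises bot.IKError and nothing moves.
- bot.sign_off(): hands the job in, once; it reports no verdict.
The state is a dict: "t": time; "qpos": joint angles; "joint_velocities": joint speeds; "effort": joint torques, N m; "tcp_pos": TCP position; "orientation": TCP orientation; "contact_force": force on the tool from outside, world axes, zero at the start; "wrist_torque": the same for the moment, N m; "opening": opening from 0.0 (shut) to 1.0 (fully open).
Only numpy, scipy, OpenCV 4.12 (cv2) and the standard library are available. Lean on these libraries where they do the work, as an engineer would, in place of code of your own. Each camera call takes 0.05 s, during which the arm holds its last target.

TASK

Set the marking stand's scriber to the thickness of the flat pine block, ready for marking out: slide the block under the raised point, throw the clamp lever fully over so that the scriber swings down by its own weight onto the block, and throw the lever fully back to pinch it at that height. Then slide the block out again and leave it flat on the bench, clear of the point (its centre more than 12 cm away). Never touch the scriber itself, and do not disturb the offcut, the jar, the glue bottle or the sanding block.

Things in the scene. Friction and masses are not known exactly. Their poses are not given: they have to be found in the camera images.
- marking_stand: Steel height-marking stand, fixed to the bench. Origin on the bench under its post; x away from the scriber's point, y to the lever's side, z up. Base plate 110 (x) x 90 x 12 mm; boss up to z 46; post 16 mm thick, top z 160; clamp head 34 x 34 x 40 mm at z 120. A level spindle along y at z 120 carries the scriber's hub (y 18 to 32, 38 mm across), a washer and the clamp lever.
- scriber: Steel rod 8 mm thick, pinched on the spindle, swings in the upright plane y = 25 mm of the stand. Origin on the spindle axis, (0, 25, 120) mm of the stand; point 160 mm along its -x, tail 45 mm along its +x. 140 g. Starts 9 to 29 deg above level. Clamped it holds against about 2 N at the point; loosened it swings down by its weight within 1 s. Not to be touched by the robot (over 2 N counts).
- scriber_tip (a point): Centre of the scriber's point, a ball of 3 mm radius: with the point resting on the pine block this lies 45 mm above the bench, about 142 mm (level distance) from the spindle, at about (-142, 25) mm of the stand.
- clamp_lever (a joint): Angle of the clamp lever, rad: 0 clamped, 1.57 fully open; stays where left. It turns about the spindle: clamped it leans 45 deg towards the scriber's point (stand's -x), open 45 deg away (+x). The pinch eases as it opens; past about 0.9 the scriber is free. About 3 N at the ball, pushed along its arc; pushed dead level where it leans most, ball and finger bind, up to 15 N.
- lever_ball (a point): Centre of the black ball knob, 25 mm across, at the end of the lever, 70 mm from the spindle axis, in the plane y = 71.5 mm of the stand. Lever rod 10 mm thick. Clamped at (-50, 71.5, 169.5) mm of the stand, open at (+50, 71.5, 169.5); highest on the way z 190.
- pine_block: Flat planed pine block, 170 x 85 x 42 mm, lying flat, 0.25 to 0.5 kg, too wide to grasp as it lies; left or right of the stand. Origin at the centre of its underside, z up; in its own frame the long side lies along (0.174, 0.985, 0), the 85 mm side along (0.985, -0.174, 0).
- fir_offcut: The other wooden block, a thick fir offcut 150 x 90 x 85 mm, on the other side of the stand; leave it alone. Origin at the centre of its underside; in its own frame the 150 mm side lies along (0.940, 0.342, 0).
- jar: Glass jar of hardware with a teal lid, 60 mm across, 109 mm high, standing to the right of the stand; leave it alone. Origin at the centre of its underside.
- glue: Small cream glue bottle with a green nozzle, 52 mm across, 131 mm high, standing to the left of the stand; leave it alone. Origin at the centre of its underside.
- sanding_block: Brown cork sanding block, 110 x 65 x 32 mm, lying flat at the right, farther back; leave it alone. Origin at the centre of its underside.

How it is judged:
By the outcome, as a careful person would: the job done as asked, in the order asked, and still so for the second after the job is handed in, with the robot touching nothing.
It also fails if it takes over 72 s, if anything falls off the work surface, if the arm or the gripper's body presses on something with over 40 N, if the wrist force passes 120 N, or if a joint passes its speed limit or range.

## Working session

There is one attempt and no reset: what is moved stays moved. The work goes in short steps, each a Python script; the robot and the scene stay as the last script left them, time stands still between calls to the robot, and variables do not carry over. Pictures are saved under pics/ and viewed, and the job is handed in when it is done.

```bash
ls; mkdir -p pics
python3 - <<'E'
from bench import bot, solve_ik, imaging
import cv2
for n in("side","top"):
    cv2.imwrite(f"pics/{n}0.png",imaging.capture(n)); m=imaging.camera_model(n); print(n,m)
print(bot.get_state())
E
```

```text
pics
side {'K': array([[431.91840224,   0.        , 321.57292624],
       [  0.        , 431.91840224, 195.89449233],
       [  0.        ,   0.        ,   1.        ]]), 'position': array([ 111.92112643, -938.85882793,  949.15375707]), 'rotation': array([ 8.91547430e-01, -3.98107744e-04, -4.76298484e-01])}
top {'K': array([[396.51775714,   0.        , 320.35008466],
       [  0.        , 396.51775714, 195.91352038],
       [  0.        ,   0.        ,   1.        ]]), 'position': array([ 413.71608499,  -19.48183341, 1113.56709716]), 'rotation': array([ 0.18909878, -0.00702109, -1.55307494])}
{'t': 0.1, 'qpos': array([ 1.07779299e+00,  3.26864241e-01, -1.93472911e-01,  1.05202596e+00,
       -7.52535972e-06,  1.43660000e+00]), 'joint_velocities': array([ 0.00113442, -0.00095883,  0.00262949, -0.00012095,  0.00095815,
        0.00104482]), 'effort': array([ 5.34154078e-04, -4.44237578e+01,  2.63038319e+01,  7.90529157e-03,
       -1.43613161e-04,  5.89952620e-06]), 'tcp_pos': array([192.87518139, 514.51081298, 230.58732593]), 'orientation': array([-3.14003895e+00, -2.02168859e-04,  2.78278549e+00]), 'contact_force': array([ 0.42744304,  0.23752108, -0.32297894]), 'wrist_torque': array([ 0.01986658,  0.00190501, -0.01508074]), 'opening': 0.999038544164082}
```

View pics/side0.png

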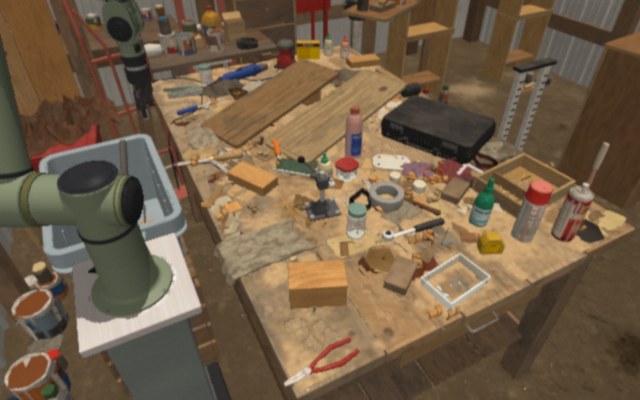

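View pics/top0.png

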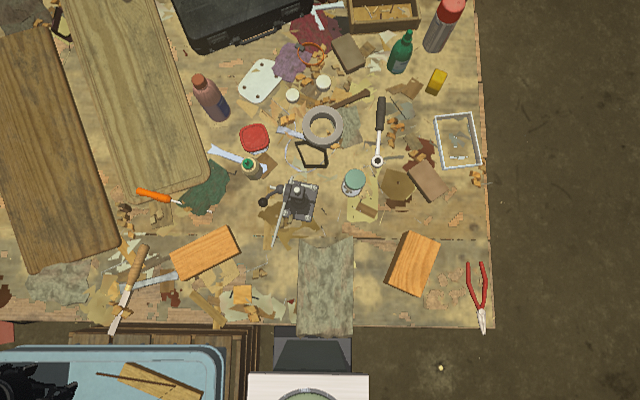

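The side view shows the thick offcut at about (318,285) and the thinner pine block at (253,178). In the top view pine is at (205,254), the stand at (300,200) with its scriber pointing to (275,245), and the ball at (263,202). Next I'll zoom in.

```bash
cat > h.py <<'E'
import numpy as np, cv2
from scipy.spatial.transform import Rotation as Ro
from bench import bot, solve_ik, imaging
M={n:imaging.camera_model(n) for n in("side","top")}
def Rm(n): return Ro.from_euler('xyz',M[n]['rotation']).as_matrix()
def ray(n,px):
    d=np.linalg.inv(M[n]['K'])@np.array([px[0],px[1],1.]); d=d*[1,-1,-1]
    return np.array(M[n]['position']),Rm(n)@d
def on(n,px,z):
    o,d=ray(n,px); return o+d*(z-o[2])/d[2]
def proj(n,P):
    p=Rm(n).T@(np.array(P,float)-M[n]['position']); p=p*[1,-1,-1]; q=M[n]['K']@p; return q[:2]/q[2]
def tri(a,b):
    (o1,d1),(o2,d2)=ray("side",a),ray("top",b)
    A=np.stack([d1,-d2],1); s=np.linalg.lstsq(A,o2-o1,rcond=None)[0]
    p,q=o1+s[0]*d1,o2+s[1]*d2; return (p+q)/2,np.linalg.norm(p-q)
E
python3 - <<'E'
from h import *
print(proj("top",[0,0,0]),proj("side",[0,0,0]))
t=cv2.imread("pics/top0.png");s=cv2.imread("pics/side0.png")
def z(im,x0,y0,w,h,k,fn): cv2.imwrite(fn,cv2.resize(im[y0:y0+h,x0:x0+w],None,fx=k,fy=k,interpolation=cv2.INTER_CUBIC))
z(t,235,150,100,100,6,"pics/tz.png"); z(s,280,140,100,100,6,"pics/sz.png")
z(t,160,215,90,75,7,"pics/tp.png")
E
```

```text
[306.83332462 436.06113548] [131.55219494 284.1869402 ]
```

View pics/tz.png

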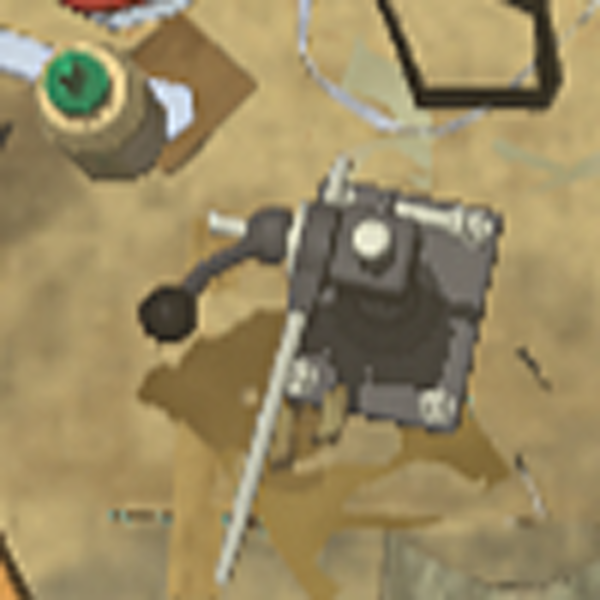

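View pics/sz.png

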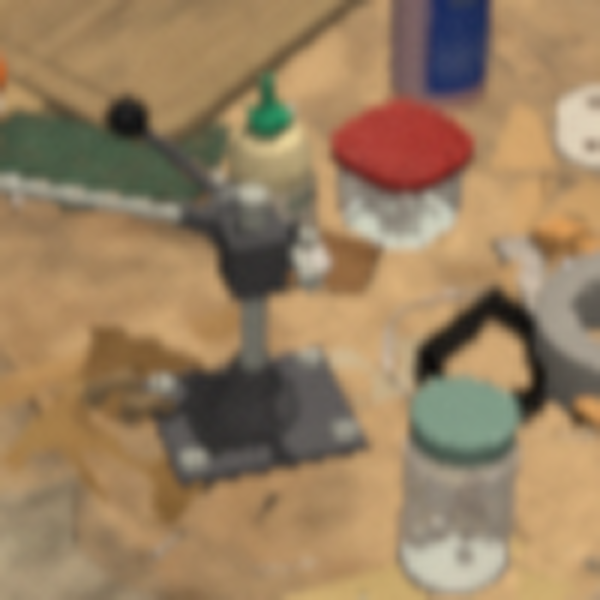

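View pics/tp.png

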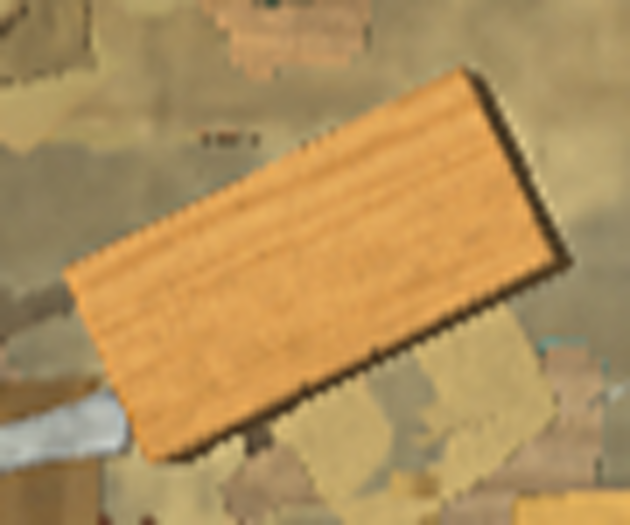

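The zooms show the ball at tz(168,313) / sz(127,117), the post top at tz(370,240) / sz(252,192), and the point at tz(221,578). The pine's top corners are at tp (465,68), (562,262), (155,460) and (65,272).

```bash
cat >> h.py <<'E'
def c2p(u,v,x0,y0,k): return ((u+.5)/k-.5+x0,(v+.5)/k-.5+y0)
E
python3 - <<'E'
from h import *
T=lambda u,v:c2p(u,v,235,150,6); S=lambda u,v:c2p(u,v,280,140,6)
print("ball",tri(S(127,117),T(168,313)), on("top",T(168,313),169.5))
print("post",tri(S(252,192),T(370,240)), on("top",T(370,240),160))
print("base corners z12", [on("top",T(*p),12).round(1) for p in((497,210),(452,432),(350,183))],[on("side",S(*p),12).round(1) for p in((368,443),(180,480),(325,347))])
P=[on("top",c2p(u,v,160,215,7),42)[:2] for u,v in((465,68),(562,262),(155,460),(65,272))]
print(np.round(P,1),np.mean(P,0),[np.linalg.norm(P[i]-P[(i+1)%4]).round(1) for i in range(4)])
t=cv2.imread("pics/top0.png");h=cv2.cvtColor(t,cv2.COLOR_BGR2HSV)
m=cv2.inRange(h,(8,110,150),(20,255,255)); m[:, :165]=0;m[:,250:]=0;m[:220]=0;m[290:]=0
m=cv2.morphologyEx(m,cv2.MORPH_OPEN,np.ones((3,3)))
c=max(cv2.findContours(m,0,2)[0],key=cv2.contourArea); r=cv2.boxPoints(cv2.minAreaRect(c)); print("mask box",r.tolist(),[on("top",p,42).round(1)[:2] for p in r])
for z in (140,150,160,170,180,190,200): print("tip",z,on("top",T(221,578),z).round(1))
for n,(u,v),z in(("jar",(354,177),109),("glue",(248,163),131)): print(n,on("top",(u,v),z))
s=cv2.imread("pics/side0.png"); cv2.imwrite("pics/sw.png",cv2.resize(s[150:220,220:340],None,fx=6,fy=6,interpolation=cv2.INTER_CUBIC))
E
```

```text
ball (array([579.0424343 , 115.52223738, 170.88145388]), np.float64(3.7627646648432003)) [577.48310994 116.3144405  169.5       ]
post (array([612.76891476,  35.71685809, 161.33404907]), np.float64(4.254561872334845)) [611.00161749  36.49479687 160.        ]
base corners z12 [array([657.3, -14.6,  12. ]), array([551.1,   4.4,  12. ]), array([669.1,  55.5,  12. ])] [array([658.9, -18.2,  12. ]), array([554. ,   1.8,  12. ]), array([677.8,  65.9,  12. ])]
[[535.8 230.9]
 [462.1 189.2]
 [385.4 338.2]
 [454.9 378.3]] [459.5169653  284.15654738] [np.float64(84.7), np.float64(167.6), np.float64(80.2), np.float64(168.2)]
mask box [[166.51132202148438, 253.66493225097656], [224.8619384765625, 223.77804565429688], [239.03347778320312, 251.44630432128906], [180.682861328125, 281.33319091796875]] [array([454.1, 384.5]), array([537.1, 234. ]), array([463.5, 191.5]), array([382.6, 340.7])]
tip 140 [473.7  94.1 140. ]
tip 150 [473.1  92.9 150. ]
tip 160 [472.5  91.8 160. ]
tip 170 [471.9  90.6 170. ]
tip 180 [471.3  89.4 180. ]
tip 190 [470.6  88.3 190. ]
tip 200 [470.   87.1 200. ]
jar [ 657.89992883 -109.87833484  109.        ]
glue [684.11744144 163.68668741 131.        ]
```

View pics/sw.png

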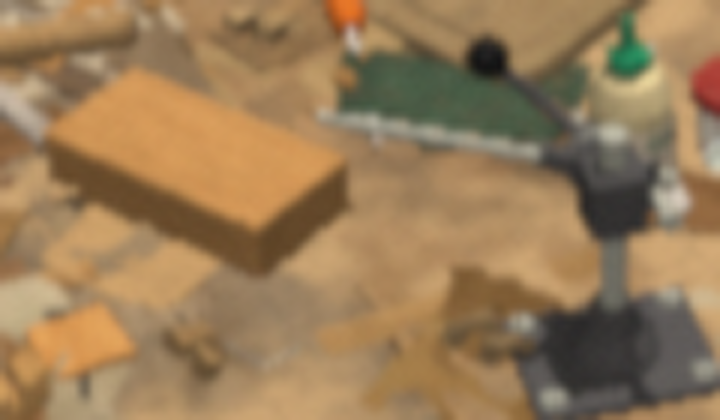

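```bash
cat >> h.py <<'E'
O=np.array([612.5,37.5]); YAW=np.deg2rad(-10.7)
ex=np.array([np.cos(YAW),np.sin(YAW)]); ey=np.array([-ex[1],ex[0]])
def st(x,y): return O+x*ex+y*ey
TIP=st(-142,25)
a=np.deg2rad(-61.6); U=np.array([np.cos(a),np.sin(a)]); P=np.array([-U[1],U[0]])
def yawfor(d): # jaw along d
    return np.arctan2(d[0],-d[1])
def down(yaw): return [np.pi,0,yaw]
E
python3 - <<'E'
from h import *
print("tip rest",TIP,"tip px",proj("side",[471.3,89.4,180]),proj("top",[*st(-148.4,25),180]))
print("ball",st(-50,71.5),st(50,71.5), proj("side",[*st(-50,71.5),169.5]),"seen",c2p(127,117,280,140,6))
print("edge", on("top",(205,323),0),on("top",(310,328),0))
C=np.array([459.5,286.]); T=TIP-45*U-14.5*P; d=T-C; print("target",T,"along",d@U,"perp",d@P)
for y,n in((yawfor(U),'U'),(yawfor(P),'P'),(yawfor(ey),'ey')):
  for k in(0,np.pi):
    yy=(y+k+np.pi)%(2*np.pi)-np.pi
    for q in([*(C+70*P),10],[*(C-110*U-91*P),10],[*(TIP-55*U+50*P),10],[*st(-90,75),164],[*st(95,75),200]):
        s=solve_ik(q,down(yy)); print(n,round(yy,3),np.round(q,0),None if s is None else np.round(s,2))
E
```

```text
tip rest [477.61064828  88.4299793 ] tip px [271.80195043 170.0293735 ] [271.34309122 245.88523303]
ball [576.64452317 117.04014572] [674.90580283  98.47348418] [299.30640556 159.49740707] seen (300.75, 159.08333333333334)
edge [273.16631519 280.42611537   0.        ] [265.03964979  -2.11510863   0.        ]
target [443.45265456 121.11761405] along 137.40604951320003 perp -92.53807892303846
U 0.496 [521. 319.  10.] [ 0.43  0.66 -0.28  0.64  0.    3.07]
U 0.496 [327. 339.  10.] [ 0.65  0.47 -0.66  0.44  0.   -2.99]
U 0.496 [495. 161.  10.] [ 0.17  0.53 -0.53  0.51  0.    2.82]
U 0.496 [538. 128. 164.] [ 0.1   0.39 -0.29  0.9   0.    2.75]
U 0.496 [720.  94. 200.] [0.03 0.69 0.32 1.2  0.   2.67]
U -2.646 [521. 319.  10.] [ 0.43  0.66 -0.28  0.64  0.   -0.07]
U -2.646 [327. 339.  10.] [ 0.65  0.47 -0.66  0.44  0.    0.15]
U -2.646 [495. 161.  10.] [ 0.17  0.53 -0.53  0.51  0.   -0.32]
U -2.646 [538. 128. 164.] [ 0.1   0.39 -0.29  0.9   0.   -0.4 ]
U -2.646 [720.  94. 200.] [ 0.03  0.69  0.32  1.2   0.   -0.47]
P 2.066 [521. 319.  10.] [ 0.43  0.66 -0.28  0.64  0.    1.5 ]
P 2.066 [327. 
[... 490 characters left out ...]
-1.075 [720.  94. 200.] [ 0.03  0.69  0.32  1.2   0.   -2.04]
ey 2.955 [521. 319.  10.] [ 0.43  0.66 -0.28  0.64  0.    0.62]
ey 2.955 [327. 339.  10.] [ 0.65  0.47 -0.66  0.44  0.    0.83]
ey 2.955 [495. 161.  10.] [ 0.17  0.53 -0.53  0.51  0.    0.36]
ey 2.955 [538. 128. 164.] [ 0.1   0.39 -0.29  0.9   0.    0.29]
ey 2.955 [720.  94. 200.] [0.03 0.69 0.32 1.2  0.   0.21]
ey -0.187 [521. 319.  10.] [ 0.43  0.66 -0.28  0.64  0.   -2.53]
ey -0.187 [327. 339.  10.] [ 0.65  0.47 -0.66  0.44  0.   -2.31]
ey -0.187 [495. 161.  10.] [ 0.17  0.53 -0.53  0.51  0.   -2.78]
ey -0.187 [538. 128. 164.] [ 0.1   0.39 -0.29  0.9   0.   -2.85]
ey -0.187 [720.  94. 200.] [ 0.03  0.69  0.32  1.2   0.   -2.93]
```

Run:
```python
from h import *
C=np.array([459.5,286.]); y=-2.646
bot.grip(0.6)
bot.move_ptp([*(C+80*P),120],down(y))
print(bot.movel([*(C+80*P),10],threshold=8), bot.get_state()['tcp_pos'])
bot.movel([*(C-39*P),10],max_speed=70)
s=bot.get_state();print(s['t'],s['tcp_pos'],s['contact_force'])
bot.movel([*(C-20*P),10]); bot.movel([*(C-20*P),110],max_speed=250)
bot.move_ptp([*(C-92*P-140*U),140],down(2.066))
t=imaging.capture("top"); cv2.imwrite("pics/t1.png",t); cv2.imwrite("pics/s1.png",imaging.capture("side"))
print(bot.get_state()['t'])
```

```text
False [530.48234127 324.63217522  10.90398531]
4.7583 [425.36043462 267.50697747  10.03497343] [0.72513614 1.12196204 0.15930281]
7.3167
```

View pics/t1.png

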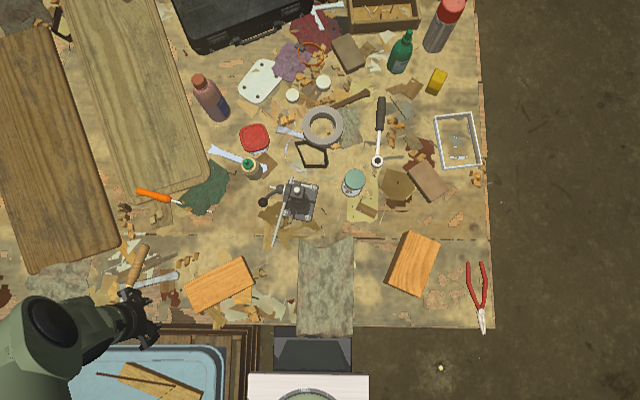

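View pics/s1.png

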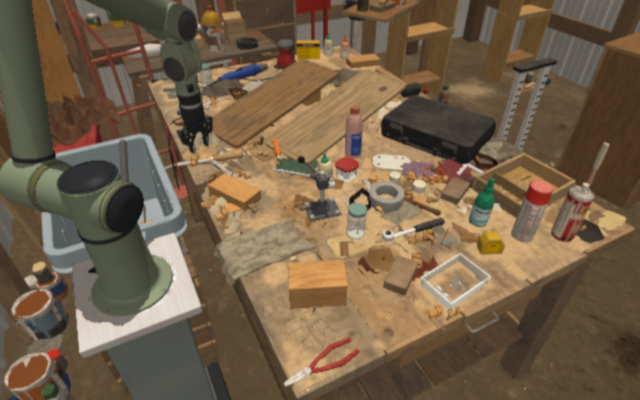

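The block slid cleanly and is now at about (220,284) in the top view. I'll measure it by mask.

```bash
cat >> h.py <<'E'
def block(t,x0,y0,x1,y1):
    h=cv2.cvtColor(t,cv2.COLOR_BGR2HSV); m=cv2.inRange(h,(8,110,150),(20,255,255))
    k=np.zeros_like(m);k[y0:y1,x0:x1]=255;m&=k
    m=cv2.morphologyEx(m,cv2.MORPH_OPEN,np.ones((5,5)))
    c=max(cv2.findContours(m,0,2)[0],key=cv2.contourArea); r=cv2.boxPoints(cv2.minAreaRect(c))
    Q=np.array([on("top",p,42)[:2] for p in r]); e=[Q[1]-Q[0],Q[2]-Q[1]]
    L=max(e,key=np.linalg.norm); return Q.mean(0),np.degrees(np.arctan2(L[1],L[0])),[np.linalg.norm(x).round(1) for x in e],r
E
python3 - <<'E'
from h import *
t=cv2.imread("pics/t1.png")
print(block(cv2.imread("pics/top0.png"),165,220,250,290)[:3]); c,an,e,r=block(t,180,250,262,318); print(c,an,e)
cv2.polylines(t,[r.astype(int)],True,(255,0,0),1); cv2.imwrite("pics/t1z.png",cv2.resize(t[240:330,170:290],None,fx=6,fy=6))
C=np.array([459.5,286.])-92.5*P;print(C)
E
```

```text
(array([459.34754858, 287.66324462]), np.float64(-61.12534030965977), [np.float64(171.8), np.float64(85.0)])
[363.88019032 235.56958634] -63.56867993635065 [np.float64(171.1), np.float64(119.9)]
[378.13250701 242.00476066]
```

View pics/t1z.png

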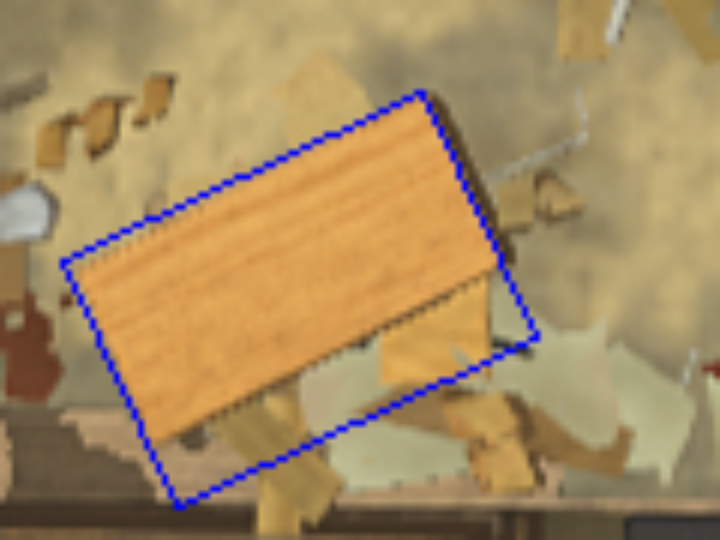

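The mask box took in litter on its near side, so I'll use the corners read by eye instead: (425,92), (500,265), (155,440) and (68,265).

```bash
cat > p2.py <<'E'
from h import *
Q=np.array([on("top",c2p(u,v,170,240,6),42)[:2] for u,v in((425,92),(500,265),(155,440),(68,265))])
print(Q.round(1),[np.linalg.norm(Q[i]-Q[(i+1)%4]).round(1) for i in range(4)])
L=(Q[0]-Q[3])+(Q[1]-Q[2]); L/=np.linalg.norm(L); N=np.array([-L[1],L[0]])
C=(Q[0]+Q[3])/2-42.5*N; C2=Q.mean(0); print(C,C2,np.degrees(np.arctan2(L[1],L[0])))
C=(C+C2)/2; d=TIP-C; print("tip along",d@L,"perp",d@N)
E
python3 p2.py
```

```text
[[454.4 187.3]
 [379.8 150.2]
 [303.2 295.8]
 [376.4 339.6]] [np.float64(83.3), np.float64(164.5), np.float64(85.4), np.float64(171.0)]
[377.67855926 243.86481624] [378.43227738 243.21948589] -62.579152123709704
tip along 183.5324429412274 perp 16.937297016828783
```

```bash
cat > p3.py <<'E'
from p2 import *
y=yawfor(N); y=(y+np.pi)%(2*np.pi)-np.pi
print(y, bot.get_state()['orientation'])
bot.grip(0.5)
s0=C-125*L
bot.move_ptp([*s0,60],down(y))
print(bot.movel([*s0,10],threshold=8), bot.get_state()['tcp_pos'])
e=C+(138.5-96)*L
bot.movel([*e,10],max_speed=70)
s=bot.get_state();print(s['t'],s['tcp_pos'],e,s['contact_force'])
bot.movel([*(e-25*L),10])
bot.movel([*(e-60*L),130],max_speed=250)
cv2.imwrite("pics/t2.png",imaging.capture("top")); cv2.imwrite("pics/s2.png",imaging.capture("side"))
for n in "ts":
    im=cv2.imread(f"pics/{n}2.png"); im=im[170:300,180:340] if n=="t" else im[130:240,210:350]
    cv2.imwrite(f"pics/{n}2z.png",cv2.resize(im,None,fx=4.6,fy=4.6,interpolation=cv2.INTER_CUBIC))
E
python3 p3.py
```

```text
[[454.4 187.3]
 [379.8 150.2]
 [303.2 295.8]
 [376.4 339.6]] [np.float64(83.3), np.float64(164.5), np.float64(85.4), np.float64(171.0)]
[377.67855926 243.86481624] [378.43227738 243.21948589] -62.579152123709704
tip along 183.5324429412274 perp 16.937297016828783
2.0493804059246568 [-3.14110177e+00  1.68306507e-04  2.06578436e+00]
False [321.26208739 355.40251645  11.31655743]
11.0083 [397.57890415 205.83573584   9.99267033] [397.62763726 205.81711633] [ 0.02338236  0.89497059 -1.39800254]
```

View pics/t2z.png

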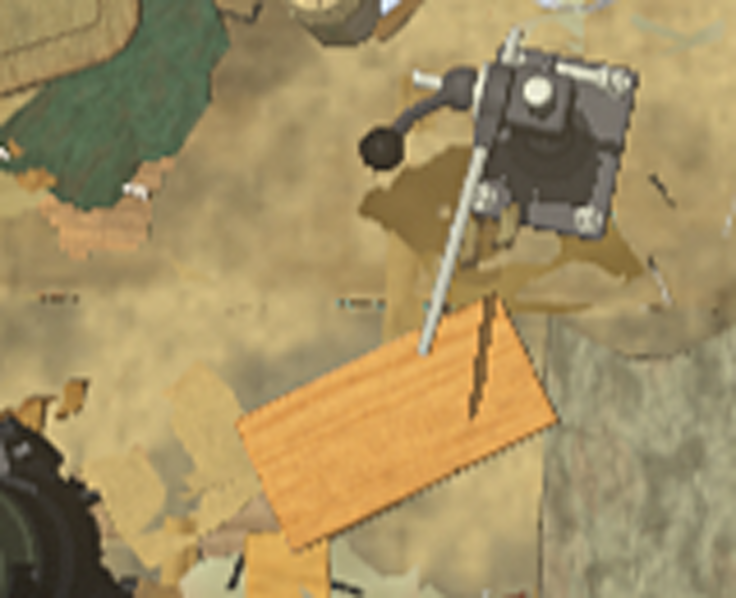

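View pics/s2z.png

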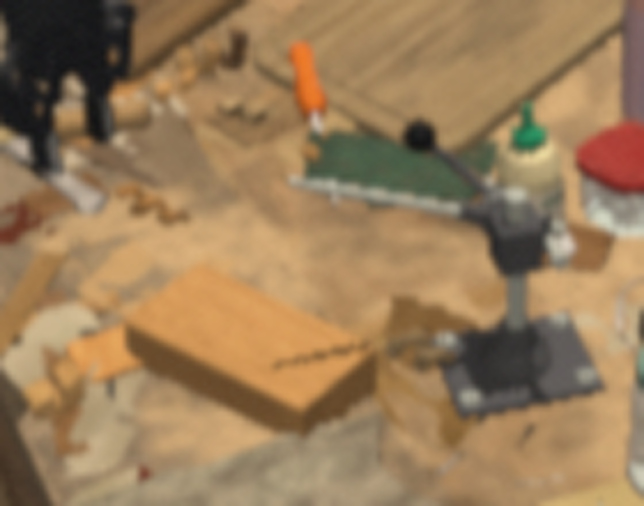

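The block is under the point, with its shadow lying across the top. Corners in t2z are (495,295), (557,418), (297,548) and (238,423). I'll check the point's landing position on the block.

```bash
cat > p4.py <<'E'
from h import *
Q=np.array([on("top",c2p(u,v,180,170,4.6),42)[:2] for u,v in((495,295),(557,418),(297,548),(238,423))])
L=(Q[0]-Q[3])+(Q[1]-Q[2]); L/=np.linalg.norm(L); N=np.array([-L[1],L[0]]); C=Q.mean(0)
if __name__=="__main__":
    print(Q.round(1),[np.linalg.norm(Q[i]-Q[(i+1)%4]).round(1) for i in range(4)],C,np.degrees(np.arctan2(L[1],L[0])))
    print("tip",(TIP-C)@L,(TIP-C)@N, [(st(*b)-C)@np.c_[L,N] for b in((-55,45),(-55,-45))])
E
python3 p4.py
```

```text
[[513.2  64.3]
 [442.6  25.9]
 [366.6 172.5]
 [436.4 210.4]] [np.float64(80.3), np.float64(165.1), np.float64(79.5), np.float64(165.1)] [439.68932236 118.29585997] -62.43822549605058
tip 44.022851206377624 19.798645378283013 [array([ 82.19427045, 100.49525468]), array([152.86134238,  44.76227571])]
```

```bash
cat > p5.py <<'E'
from h import *
ori=down(2.955)
p=bot.get_state()['tcp_pos']; bot.movel([p[0],p[1],240],max_speed=250)
bot.grip(0.0)
Y=74
bot.move_ptp([*st(-95,Y),240],ori)
bot.movel([*st(-95,Y),164],max_speed=150)
hit=bot.movel([*st(-64,Y),164],max_speed=40,threshold=2.0)
s=bot.get_state(); x=(s['tcp_pos'][:2]-O)@ex; print("hit",hit,"stand x",x,"expected -73.5",s['contact_force'],s['t'])
cv2.imwrite("pics/t3.png",imaging.capture("top")); cv2.imwrite("pics/s3.png",imaging.capture("side"))
for n in "ts":
    im=cv2.imread(f"pics/{n}3.png"); im=im[130:260,220:380] if n=="t" else im[90:220,230:390]
    cv2.imwrite(f"pics/{n}3z.png",cv2.resize(im,None,fx=4.6,fy=4.6,interpolation=cv2.INTER_CUBIC))
E
python3 p5.py
```

```text
hit True stand x -72.37934298185985 expected -73.5 [ 0.05376347 -0.47355301 -0.90764686] 15.5333
```

View pics/t3z.png

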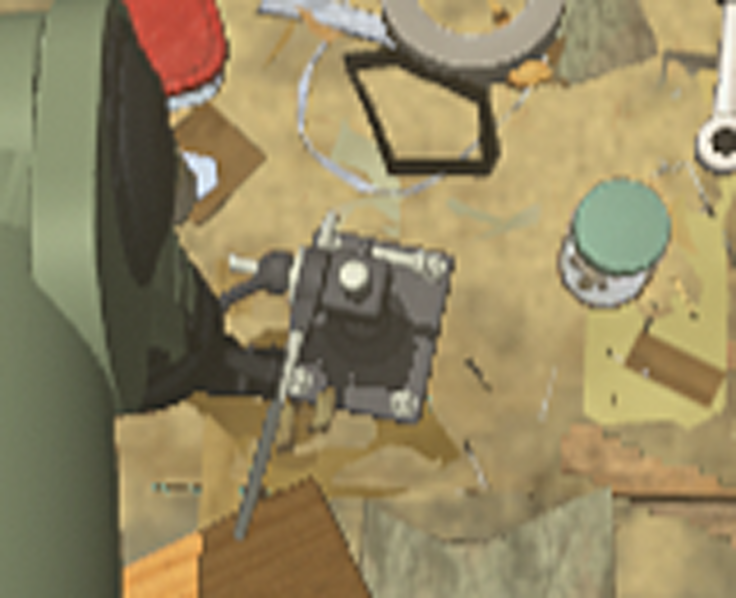

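View pics/s3z.png

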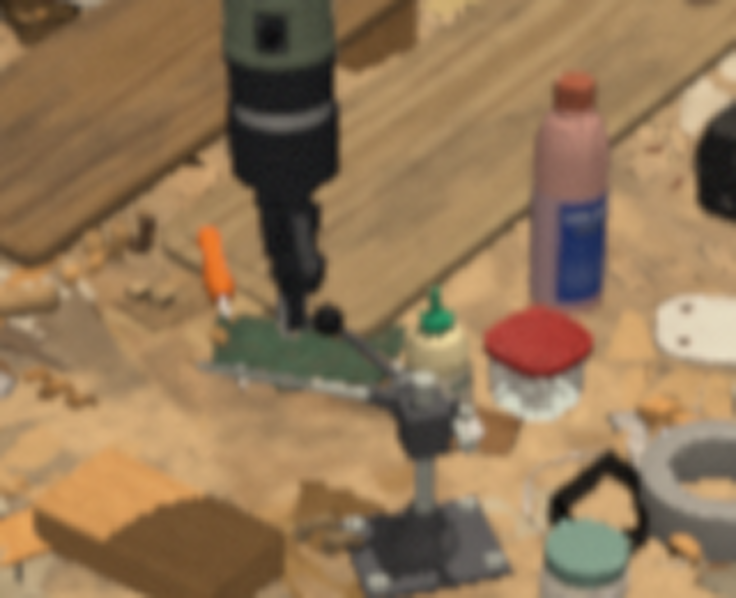

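The finger is just beside the ball, by its left edge at about (305,325) in s3z. It is clear of the scriber. Next I throw the lever along its arc.

```bash
cat > p6.py <<'E'
from h import *
Y=74; off=-22.5
for ph in np.radians([-38,-25,-12,0,12,25,37,45]):
    r=bot.movel([*st(70*np.sin(ph)+off,Y),114+70*np.cos(ph)],max_speed=60,threshold=25)
    f=bot.get_state()['contact_force']; print(round(np.degrees(ph)),r,f.round(1))
    if r: break
else:
    ph=np.radians(50); r=bot.movel([*st(70*np.sin(ph)+off+3,Y),114+70*np.cos(ph)],max_speed=30,threshold=8)
    s=bot.get_state(); print("end",r,s['contact_force'].round(1),(s['tcp_pos'][:2]-O)@ex,s['tcp_pos'][2],s['t'])
E
python3 p6.py
```

```text
-38 False [-4.7 -0.4  4.4]
-25 False [-5.2 -0.   4.3]
-12 False [0.7 1.1 0.3]
0 False [0.4 0.  0.5]
12 False [ 0.1 -0.4  0. ]
25 False [ 0.7 -0.2  0.1]
37 False [ 0.4  0.4 -0.7]
45 False [-2.   0.7 -2. ]
end True [0.  0.8 0.1] 26.427401402404715 161.2788059023173 18.8917
```

```bash
cat > look.py <<'E'
import sys
from h import *
k=sys.argv[1]
cv2.imwrite(f"pics/t{k}.png",imaging.capture("top")); cv2.imwrite(f"pics/s{k}.png",imaging.capture("side"))
for n in "ts":
    im=cv2.imread(f"pics/{n}{k}.png"); im=im[130:260,220:380] if n=="t" else im[90:220,230:390]
    cv2.imwrite(f"pics/{n}{k}z.png",cv2.resize(im,None,fx=4.6,fy=4.6,interpolation=cv2.INTER_CUBIC))
E
python3 look.py 4
```

```text
(no output)
```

View pics/s4z.png

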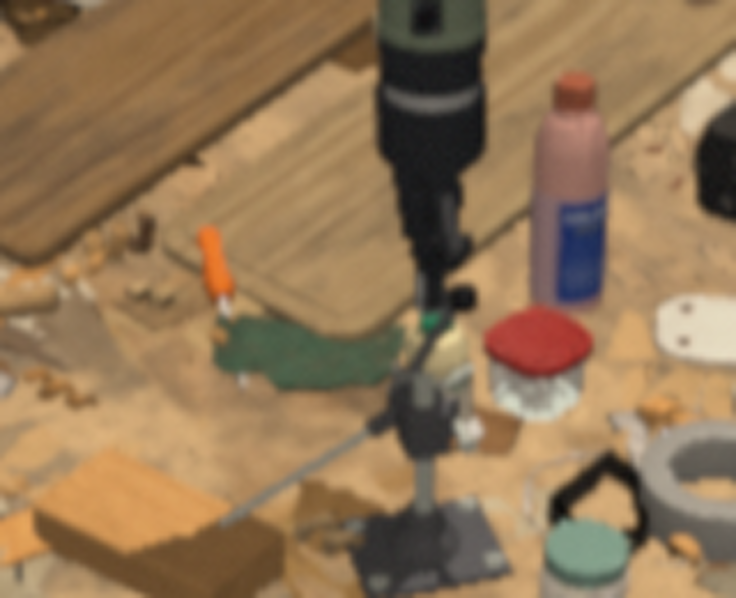

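View pics/t4z.png

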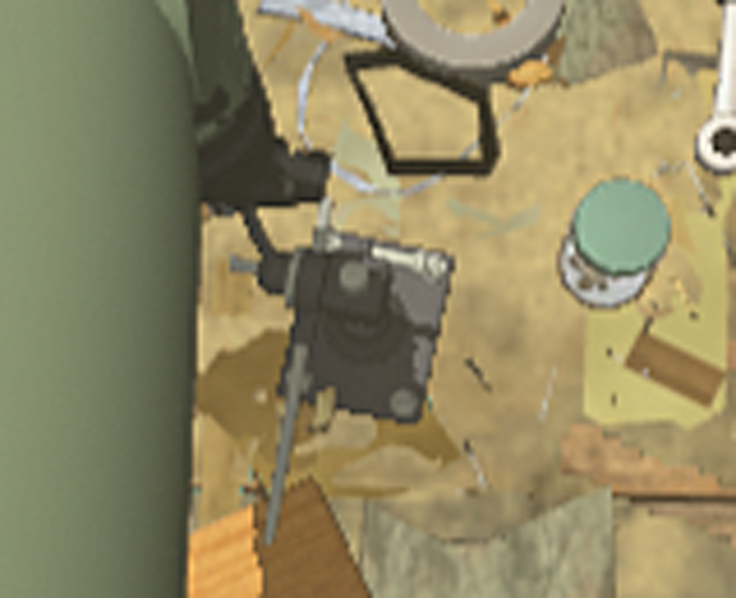

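The scriber dropped onto the block with its tip at s4z(222,523), and the lever is near open. I'll compare the ball with its predicted open position, then nudge it.

```bash
python3 - <<'E'
from h import *
f=lambda p:((p-np.array([230,90]))+.5)*4.6-.5
for d in(38,42,45,47):
    a=np.radians(d); print(d,f(proj("side",[*st(70*np.sin(a),71.5),120+70*np.cos(a)])))
print("clamped check seen ~(328,320):",f(proj("side",[*st(-49.5,71.5),169.5])))
Y=74
s=bot.get_state();p=s['tcp_pos'];print((p[:2]-O)@ex,(p[:2]-O)@ey,p[2],s['contact_force'])
x=(p[:2]-O)@ex
r=bot.movel([*st(x+9,Y),p[2]-5],max_speed=20,threshold=12)
s=bot.get_state();p=s['tcp_pos'];print(r,(p[:2]-O)@ex,(p[:2]-O)@ey,p[2],s['contact_force'],s['t'])
E
python3 look.py 5
```

```text
38 [448.23147787 293.68541102]
42 [453.2497289  296.58164586]
45 [456.79720248 298.97717005]
47 [459.05401119 300.67629473]
clamped check seen ~(328,320): [321.30471644 321.37313707]
26.36447209869776 73.68081017804575 161.06640495304504 [ 0.59988244 -0.31132194 -0.0576457 ]
True 26.22518296256487 73.74369518600558 160.03222162380735 [-2.49273224  0.53917199  4.9007991 ] 19.2833
```

View pics/s5z.png

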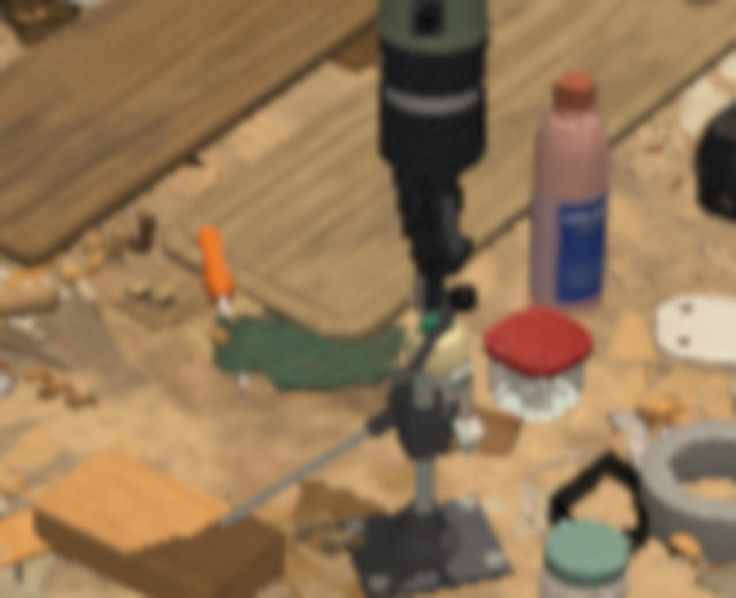

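The ball sits at (462,298), within 1 px of the predicted fully open position. One last level nudge will confirm the stop before I go round for the return.

```bash
python3 - <<'E'
from h import *
Y=74
p=bot.get_state()['tcp_pos'];x=(p[:2]-O)@ex
bot.movel([*st(x-2,Y),165],max_speed=30)
r=bot.movel([*st(x+10,Y),164],max_speed=25,threshold=15)
s=bot.get_state();p=s['tcp_pos'];print(r,(p[:2]-O)@ex,p[2],s['contact_force'],s['t'])
x=(p[:2]-O)@ex
# around: back, up, over, down beyond
bot.movel([*st(x-20,Y),175],max_speed=150)
bot.movel([*st(x-20,Y),235],max_speed=200)
bot.movel([*st(97,Y),235],max_speed=200)
bot.movel([*st(97,Y),164],max_speed=150)
print(bot.get_state()['t'])
E
python3 look.py 6
```

```text
True 26.522740519385422 163.52194987146143 [-0.49841615  0.01836174  0.66464818] 20.075
22.05
```

View pics/s6z.png

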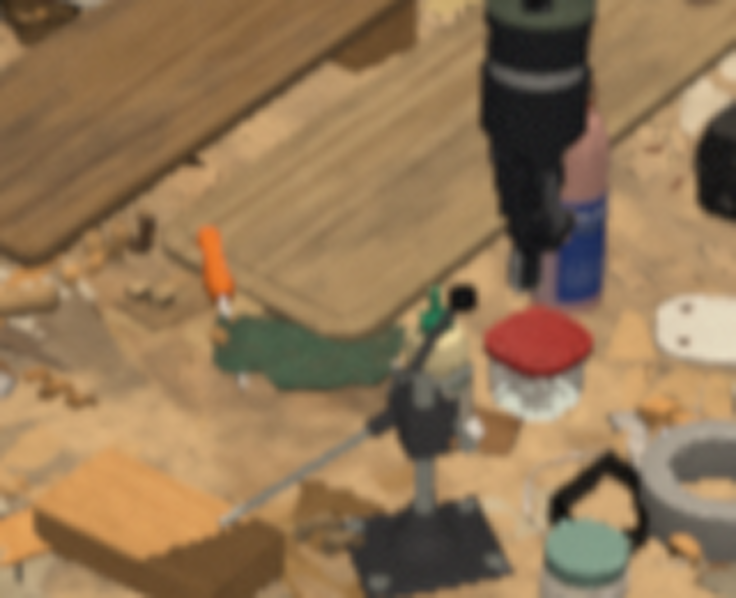

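The lever stands fully open with its ball at (462,298), and the point rests on the block. Now I push it back along the arc.

```bash
cat > p7.py <<'E'
from h import *
Y=74; off=22.5
for ph in np.radians([45,38,25,12,0,-12,-25,-37,-45]):
    r=bot.movel([*st(70*np.sin(ph)+off,Y),114+70*np.cos(ph)],max_speed=60,threshold=25)
    f=bot.get_state()['contact_force']; print(round(np.degrees(ph)),r,f.round(1))
    if r: break
else:
    ph=np.radians(-50); r=bot.movel([*st(70*np.sin(ph)+off-6,Y),114+70*np.cos(ph)],max_speed=25,threshold=12)
    s=bot.get_state(); x=(s['tcp_pos'][:2]-O)@ex; print("end",r,s['contact_force'].round(1),x,s['tcp_pos'][2],s['t'])
    bot.movel([*st(x+2,Y),165],max_speed=30)
    r=bot.movel([*st(x-10,Y),164],max_speed=25,threshold=15)
    s=bot.get_state(); x=(s['tcp_pos'][:2]-O)@ex; print("end",r,s['contact_force'].round(1),x,s['tcp_pos'][2],s['t'])
E
python3 p7.py;python3 look.py 7
```

```text
45 False [ 1.6 -1.3  1.4]
38 False [ 4.9 -1.8  3.6]
25 False [ 5.9 -1.   6. ]
12 False [ 2.3 -0.2  2.6]
0 False [-0.7 -0.9 -0.4]
-12 False [ 0.5 -0.5  0.4]
-25 False [-0.6  0.5 -0.3]
-37 False [ 0.4  0.7 -0.8]
-45 False [ 5.1 -0.4 -0.9]
end True [ 1.9 -0.2  1.7] -25.77622566591076 163.64067187708957 26.0667
end True [ 3.  -0.3  1. ] -25.760535933052697 164.77361639836684 26.6583
```

View pics/s7z.png

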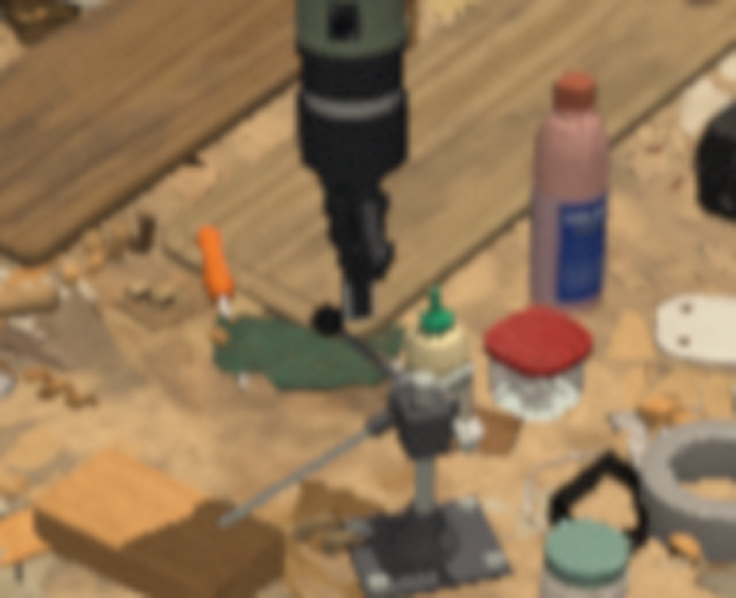

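The ball is back at (328,320), the same pixel as the original clamped position, and the point is on the block at (222,523). Now I slide the block out.

```bash
cat > p8.py <<'E'
from p4 import *
Y=74
y=(yawfor(L)+np.pi)%(2*np.pi)-np.pi
if abs(y+2.646)>1: y=(y+2*np.pi)%(2*np.pi)-np.pi
p=bot.get_state()['tcp_pos'];x=(p[:2]-O)@ex
bot.movel([*st(x+20,Y),180],max_speed=150)
bot.movel([*st(x+20,Y),260],max_speed=250)
A=C-15*L
bot.move_ptp([*(A+70*N),260],down(y))
bot.grip(0.4)
print(y,bot.movel([*(A+70*N),10],max_speed=200,threshold=10),bot.get_state()['tcp_pos'])
bot.movel([*(A-31*N),10],max_speed=60)
s=bot.get_state();print(s['t'],s['tcp_pos'],s['contact_force'])
bot.movel([*(A-15*N-10*L),10]); bot.movel([*(A-15*N-60*L),200],max_speed=250)
print(bot.get_state()['t'])
cv2.imwrite("pics/t8.png",imaging.capture("top")); cv2.imwrite("pics/s8.png",imaging.capture("side"))
E
python3 p8.py
```

```text
-2.6605489408036487 False [495.61580179 164.16554677  10.84786354]
31.8167 [405.55744627 117.28784231  10.05885926] [3.16356214 1.88945857 2.400585  ]
33.025
```

View pics/s8.png

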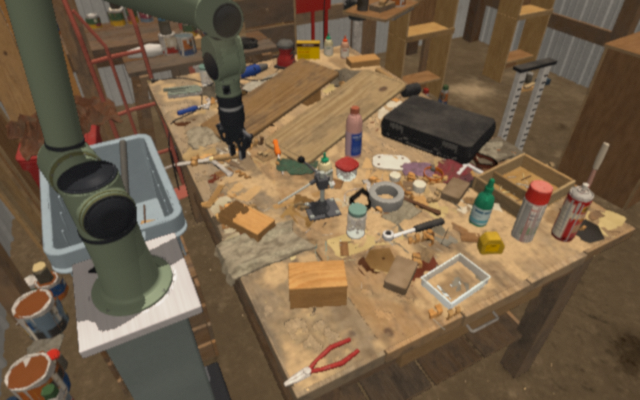

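View pics/t8.png

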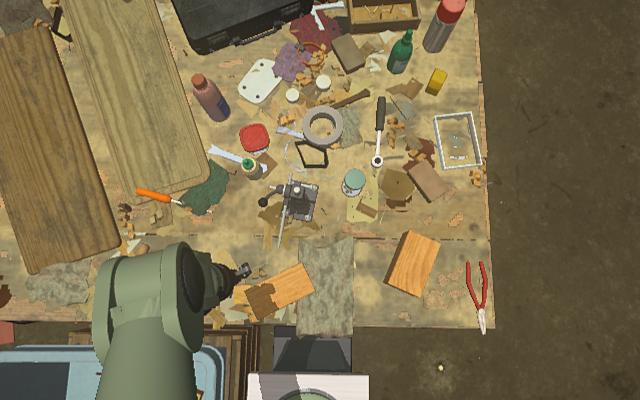

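The block is out from under the point, at about (278,293) in the top view. I'll zoom in to get its centre distance.

Run:
```python
import cv2
t=cv2.imread("pics/t8.png"); cv2.imwrite("pics/t8z.png",cv2.resize(t[230:335,225:345],None,fx=5,fy=5,interpolation=cv2.INTER_CUBIC))
s=cv2.imread("pics/s8.png"); cv2.imwrite("pics/s8z.png",cv2.resize(s[150:260,200:350],None,fx=5,fy=5,interpolation=cv2.INTER_CUBIC))
```

```text
(no output)
```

View pics/t8z.png

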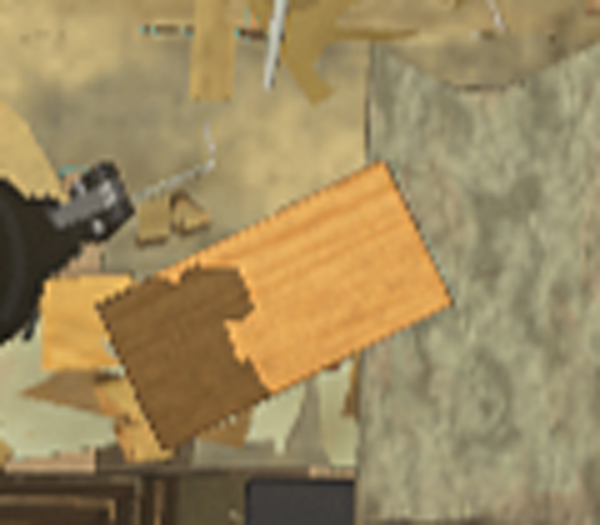

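View pics/s8z.png

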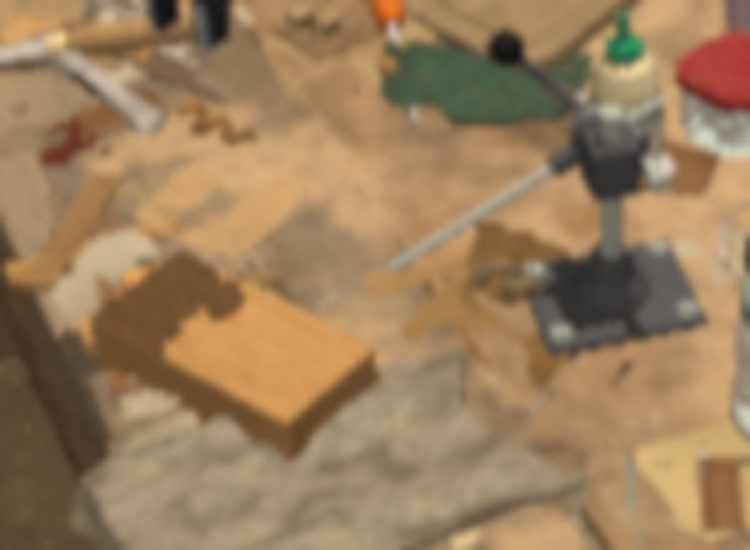

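```bash
cat > p9.py <<'E'
from h import *
Q=np.array([on("top",c2p(u,v,225,230,5),42)[:2] for u,v in((385,162),(452,303),(168,450),(97,303))])
L=(Q[0]-Q[3])+(Q[1]-Q[2]); L/=np.linalg.norm(L); N=np.array([-L[1],L[0]]); C=Q.mean(0)
T,e=tri(c2p(393,267,200,150,5),c2p(270,85,225,230,5))
if __name__=="__main__":
    print(Q.round(1),C,L,T,e,np.linalg.norm(C-T[:2]),np.linalg.norm(C-TIP),on("top",(230,323),0),on("top",(230,326),0))
E
python3 p9.py
```

```text
[[438.6  23.4]
 [366.1 -13.8]
 [289.2 132. ]
 [362.8 172.8]] [364.17993849  78.61926206] [ 0.45931553 -0.88827318] [479.68147179  84.99543844  48.2980746 ] 3.7443530543493817 115.67739546089139 113.85418787211877 [274.29840014 213.3150227    0.        ] [266.57407259 212.84743453   0.        ]
```

The centre is about 115 mm from the point, so it needs to go farther, but straight back would bring the near corner close to the bench edge (x≈268). I'll turn the block parallel to the edge by pushing its front end, then look again.

```bash
cat > p10.py <<'E'
from p9 import *
y=-2.66
p=bot.get_state()['tcp_pos']
bot.grip(0.0)
A=C+68*L
bot.move_ptp([*(A+62*N),200],down(y))
print(bot.movel([*(A+62*N),18],max_speed=200,threshold=8),bot.get_state()['tcp_pos'])
bot.movel([*(A+14*N),18],max_speed=60)
s=bot.get_state();print(s['t'],s['tcp_pos'],s['contact_force'])
bot.movel([*(A+30*N),18]); bot.movel([*(A+30*N),200],max_speed=250)
bot.move_ptp([380,-150,250],down(y))
print(bot.get_state()['t'])
cv2.imwrite("pics/t10.png",imaging.capture("top")); cv2.imwrite("pics/s10.png",imaging.capture("side"))
t=cv2.imread("pics/t10.png"); cv2.imwrite("pics/t10z.png",cv2.resize(t[225:335,215:355],None,fx=5,fy=5,interpolation=cv2.INTER_CUBIC))
E
python3 p10.py
```

```text
False [451.08896818  47.13714885  18.71308263]
36.1833 [407.27958434  24.60311046  17.79105818] [ 1.65797815 -1.114282    1.63270668]
38.1083
```

View pics/t10z.png

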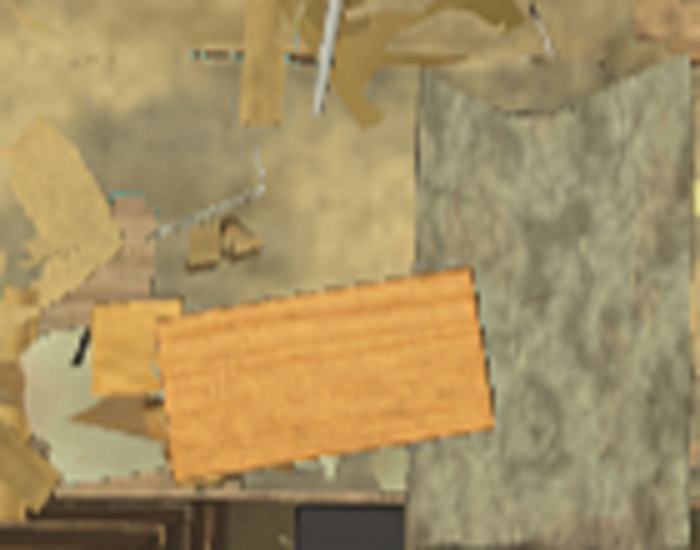

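Corners in t10z are (472,268), (493,430), (178,482) and (157,320). Computing.

```bash
cat > p11.py <<'E'
from h import *
Q=np.array([on("top",c2p(u,v,215,225,5),42)[:2] for u,v in((472,268),(493,430),(178,482),(157,320))])
L=(Q[0]-Q[3])+(Q[1]-Q[2]); L/=np.linalg.norm(L); N=np.array([-L[1],L[0]]); C=Q.mean(0)
if __name__=="__main__":
    print(Q.round(1),C,L,np.linalg.norm(C-TIP),np.linalg.norm(C-[479.7,85]), on("top",c2p(180,487,215,225,5),0),on("top",c2p(180,495,215,225,5),0))
E
python3 p11.py
```

```text
[[396.7   2.7]
 [314.2 -10.1]
 [285.4 152.6]
 [367.  167.8]] [340.82044503  78.23417408] [ 0.17567786 -0.98444771] 137.16965462058005 139.04426341922797 [277.81274056 158.10374952   0.        ] [273.68461649 157.89412524   0.        ]
```

Run:
```python
import cv2,numpy as np
s=cv2.imread("pics/s10.png"); cv2.imwrite("pics/s10z.png",cv2.resize(s[140:260,200:380],None,fx=4.4,fy=4.4,interpolation=cv2.INTER_CUBIC))
from h import *
print(bot.get_state()['tcp_pos'],bot.get_state()['t'])
d=cv2.absdiff(cv2.imread("pics/top0.png"),cv2.imread("pics/t10.png")).max(2)
for n,b in dict(offcut=(380,225,445,300),jar=(338,162,370,200),glue=(236,148,268,185),sand=(402,155,455,205)).items(): print(n,d[b[1]:b[3],b[0]:b[2]].mean())
```

```text
[ 379.8193437  -148.56600168  249.05336144] 38.2083
offcut 50.58030769230769
jar 4.396381578947368
glue 3.545608108108108
sand 3.1222641509433964
```

View pics/s10z.png

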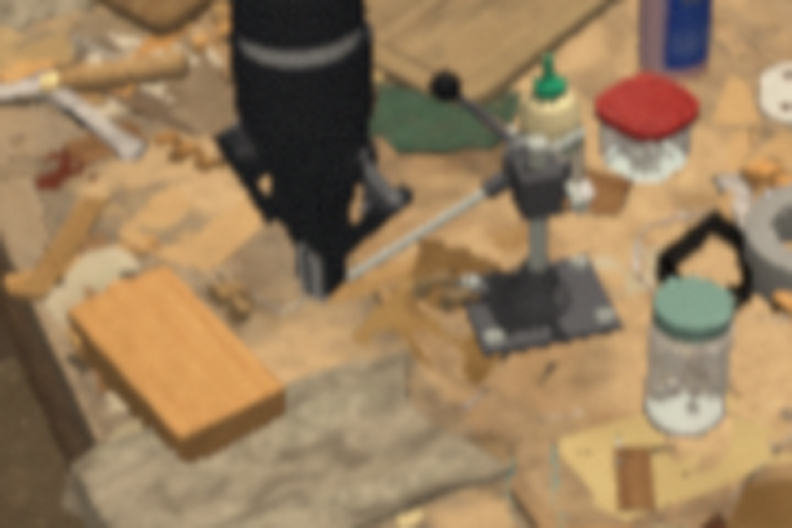

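View pics/t10.png

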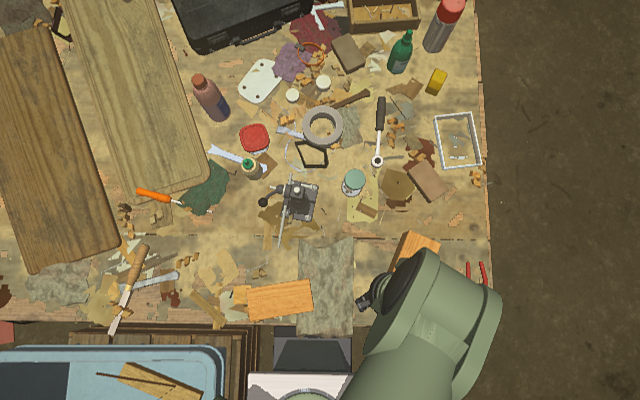

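The block lies flat and clear. The gripper hides the point and the offcut in this view, so I'll move the arm away for a final check.

Run:
```python
from h import *
p=bot.get_state()['tcp_pos']
bot.movel([p[0],p[1],330],max_speed=250)
bot.move_j([1.078, 0.326, -0.193, 1.052, 0, 1.437]); bot.dwell(0.3)
s=imaging.capture("side");t=imaging.capture("top");cv2.imwrite("pics/s11.png",s);cv2.imwrite("pics/t11.png",t)
for n,im in(("side",s),("top",t)):
    d=cv2.absdiff(cv2.imread(f"pics/{n}0.png"),im).max(2)
    if n=="top":
        for k,b in dict(offcut=(380,225,445,300),jar=(338,162,370,200),glue=(236,148,268,185),sand=(402,155,455,205)).items(): print(k,d[b[1]:b[3],b[0]:b[2]].mean())
d8=cv2.absdiff(cv2.imread("pics/s8.png"),s).max(2); print("tip region s8 vs s11",d8[175:215,272:330].mean(), d8[175:215,272:330].max())
cv2.imwrite("pics/s11z.png",cv2.resize(s[140:260,200:380],None,fx=4.4,fy=4.4,interpolation=cv2.INTER_CUBIC))
print(bot.get_state()['t'])
```

```text
offcut 1.3616410256410256
jar 2.3141447368421053
glue 1.8462837837837838
sand 1.3652830188679246
tip region s8 vs s11 2.9939655172413793 6
41.55
```

View pics/s11z.png

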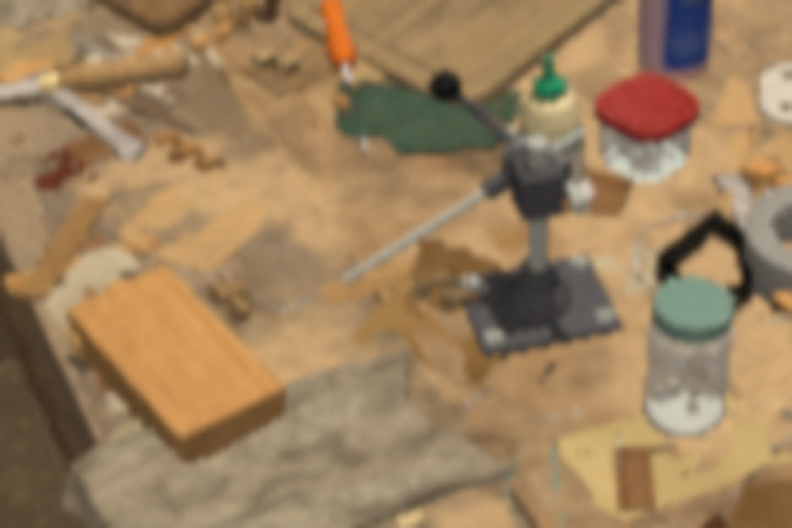

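The scriber holds its height, with the point at (345,278). The lever is clamped with its ball at (445,86), the block is flat and clear, and nothing else has moved. I'm handing in.

```bash
python3 -c "
from bench import bot
bot.sign_off()"
```

```text
the job is handed in; nothing more can be done
```

The scriber is set to the pine block's thickness and the job is handed in, at about 42 s of the 72 s allowed. I pushed the block under the raised point in two slides and threw the lever to its open stop, and the scriber dropped onto the block. I then threw the lever back to its clamped stop and slid the block out.

What the last checks showed:
- **Lever:** the ball is back at its original clamped pixel.
- **Scriber height:** the point triangulates at about 48 mm against the nominal 45 mm. The two views disagreed by about 4 mm there, so that is within measurement error. It looked unchanged in pictures taken after the block was pulled out and at the end.
- **Block:** it lies flat on the bench with its centre about 137–139 mm from the point. Its nearest corner is roughly 1 cm inside the front edge of the bench. The slide-out left it only about 115 mm away, so I added one more push, which also turned it nearly parallel to the edge.
- **Other objects:** the offcut, jar, glue bottle and sanding block match the first top-view picture.
- **Contact:** I never moved the robot against the scriber, and it finished back at its start pose, touching nothing.

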